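# Show a furniture leg to the inspection camera

## Robot

A 6-joint arm with a two-finger parallel gripper is mounted at the origin on the work surface. World frame = base frame: x ahead of the robot, y to its left, z up, the work surface at z = 0. Lengths are in m, angles in rad, forces in N, time in s.
With the tool pointing down it reaches from about 0.2 to 0.875 m from the base axis. Payload 3.4 kg.
Tool frame: the origin (TCP) lies at the very end of the fingers, on their centre line; the grasp point (between the pads) lies pinch_z behind it (pinch_z is the distance from the TCP to the grasp point, in m); z points along the fingers, y is the line along which they close (so a half turn about z gives the same grasp; the last joint's range is limited). The gripper opens to 94 mm and grips with 3 to 60 N. Pads are 16 mm wide; open, the fingers measure 119 mm over their backs; the gripper's body (75 mm by 177 mm) begins 78 mm behind the grasp point.
Start: joints at [-1.348, 0.276, 1.505, -0, 1.361, -0.121], TCP at [0.194, -0.541, 0.205] pointing down, gripper open.
Joint ranges: [-2.89, 2.89], [-0.75, 2.08], [0.22, 2.7], [-1.18, 4.32], [0.11, 2.71], [-2.7, 2.7]. Speed limits (rad/s): [2.57, 2.57, 3.14, 3.14, 3.14, 3.14].

## Interface

Orientations are given as a rotation vector (axis times angle).
In Python, from workcell import get_obs, grab_frame, camera_model, sign_off, pinch_z gives the robot as it stands. The module is installed in compiled form; this text tells all that it offers.
- The arm moves only by the tool jog_arm, never from a script. Its argument "series" is a list of rows, each a list of 7 numbers: the shift along the tool's x, y, z in m, then the turn, a rotation vector about the tool's x, y, z in rad, then the opening, from 0 (shut) to 1 (fully open). In form: [[x, y, z, wx, wy, wz, gripper], ...]. A call has 1 to 5 rows; each row shifts and turns the commanded pose from where the row before left it, along the tool's axes as they then stand; what a row does not reach is not made up. A row lasts 1/12 s, in which the tool goes at most 41.7 mm and 7.16 degrees, less where a joint would pass 70% of its speed; a pose out of reach is approached as far as the arm can. A call with a gripper value outside its range is refused whole. The fingers move at their own pace and stop on an object; "grip_force" is the grip in N (left out, the last holds). Time passes only in rows, so rows that do not move let the fingers close. It gives the time, the measured TCP pose, the force, the opening and the grip force at its end, in the units of the state.
- get_obs(): the state, without advancing time (a new reading comes with each control period).
- grab_frame(name): name is "side" or "top"; returns (picture, depth): 400x640x3 uint8, blue, green, red; 400x640 float32, m along the optical axis (not along the pixel's ray), 0 where there is no reading.
- camera_model(name): a dict with "fov_y" (degrees; the focal length in pixels is half the picture's height over the tangent of half this angle, whatever the lens; pixels are square), "cx", "cy" (the principal point, pixels), "camera_from_world" (4x4, takes a point from world to camera coordinates). Camera axes: x right, y down, z forward; pixel columns grow to the right and rows downward; lengths in m; the calibration is good to about 2 mm. A picture is of the moment at which its call begins. camera_model takes no time and is no camera call.
- sign_off(): hands the job in; it is judged then, once.
The state is a dict: "time": time; "joint_positions": joint angles; "dq": joint speeds; "tau": joint torques, N m; "position": TCP position; "eef_rot": TCP orientation; "ft_force": force on the tool from outside, world axes, zero at the start; "ft_torque": the same for the moment, N m; "gripper_width": finger opening in m; "grasp_force": force on a finger pad.
Only numpy, scipy, OpenCV 4.12 (cv2) and the standard library are available. Lean on these libraries where they do the work, as an engineer would, in place of code of your own. Each camera call takes 0.05 s, during which the arm holds its last target. There are 200 camera calls.

## Task

Take the brass-capped furniture leg out of the plywood tray and show it to the blue inspection camera, brass end up and upright in its view: first the slot squarely facing the lens, its middle at the focus point between the orange pin tips, held still for a good second; then, a quarter turn on, the side with two holes, the middle of the two at that same point. Finish while holding it there in the air, still, without letting go. Leave the black-capped legs standing where they are and never touch the camera, its pins or its stand.

Things in the scene. Friction and masses are not known exactly. Their poses are not given: they have to be found in the camera images.
- leg: Pale-wood leg 40 x 40 x 130 mm (height), 0.13-0.27 kg, upright in the tray at any yaw; top 38 mm is a brass cap of the same width: grip there, on either pair of sides. Origin: centre of underside; z to the brass end; +x is the normal of the slotted side, +y of the side with two holes; other sides blank. A 12 mm red dot on the brass top is 11 mm off centre towards the slotted side.
- leg_slot (a point): Centre of the dark slot (12 mm wide, 45 mm high) on the leg's slotted side: at x 20, y 0, z 42 mm of the leg's frame. Axes as the leg's.
- leg_holes (a point): Midpoint between the two dark round holes (11 mm, one above the other, 34 mm apart) on the leg's other worked side: at x 0, y 20, z 42 mm of the leg's frame. Axes as the leg's.
- leg_b: Another leg of the same shape and size with a black plastic cap, standing in the tray; to be left standing. Origin at the centre of its underside, z up the leg.
- leg_c: A second black-capped leg, same as leg_b, to be left standing in the tray. The three legs stand in one row, 90 mm or more from centre to centre; which is where varies.
- tray: Low open plywood tray fixed to the bench, 140 x 340 mm and 25 mm high, walls 8 mm; its inner floor is 8 mm thick. Origin at the centre of its underside, long side along its y, z up.
- station: Inspection stand fixed to the bench: dark foot 130 x 130 x 15 mm and aluminium post (28 mm thick, 427 mm tall), both centred 30 mm behind the origin (-30 mm in its own x), with the camera on a carriage. Origin on the bench; x points, level, the way the camera looks; z up. Includes the camera and pins.
- head: Blue camera head, 56 mm square, 60 mm long. Origin: centre of the lens front; x straight out of the lens along its line of sight, sloping 25 deg (0.436 rad) down; y level; z the camera's up, leaning 25 deg forward. Height varies. Two orange pins (6 mm thick, 12 mm balls at the tips) run parallel to x, 55 mm to either side of the line of sight, and end beside the focus point.
- focus (a point): Focus point in free air midway between the orange pin tips, 120 mm out from the lens. Axes as the head's: x away from the lens, y level, z the camera's up. A side is square to the lens when its outward normal points along -x of this frame and the leg's z along z of this frame (so the brass end leans 25 deg away from the camera).
Mind the look-alikes: they are no part of the job. Leave any purple or turquoise look-alike of the leg alone.

How it is judged:
By the outcome, as a careful person would: the job done as asked, in the order asked, and still so for the second after the job is handed in, while the arm keeps its last pose, push and grip.
It also fails if it takes over 58 s, if anything falls off the work surface, if the arm or the gripper's body presses on something with over 40 N, if the wrist force passes 120 N, or if a joint passes its speed limit or range.

## Working session

There is one attempt and no reset: what is moved stays moved. The work goes in short steps, Python scripts to look and compute and a tool call to move; the robot and the scene stay as the last step left them, time stands still between calls to the robot, and variables do not carry over. Pictures are saved under pics/ and viewed, at most 10 in all, crops included, and the job is handed in when it is done.

Besides the shell and the picture viewer there is one more tool, called after "Call:" by a JSON object that holds its "name" and its "arguments". jog_arm: Moves the arm, as the interface text tells. Its arguments: {"type":"object","properties":{"series":{"type":"array"},"grip_force":{"type":"number"}},"required":["series"]}

```bash
mkdir -p pics; cat > h.py <<'E'
import numpy as np, cv2
from scipy.spatial.transform import Rotation as R
from workcell import get_obs, grab_frame, camera_model, sign_off, pinch_z
def K(n):
    m=camera_model(n); f=200/np.tan(np.radians(m['fov_y']/2)); return f,m['cx'],m['cy'],np.array(m['camera_from_world'])
def cloud(n,d):
    f,cx,cy,T=K(n); v,u=np.mgrid[0:400,0:640]
    P=np.stack([(u-cx)/f*d,(v-cy)/f*d,d],-1); Ti=np.linalg.inv(T)
    return P@Ti[:3,:3].T+Ti[:3,3]
def proj(n,p):
    f,cx,cy,T=K(n); q=T[:3,:3]@p+T[:3,3]; return q[0]/q[2]*f+cx,q[1]/q[2]*f+cy
E
python3 - <<'E'
from h import *
print(pinch_z if not callable(pinch_z) else pinch_z()); print(get_obs())
for n in('side','top'):
    im,d=grab_frame(n); cv2.imwrite(f'pics/{n}0.png',im); np.save(f'{n}0.npy',d); print(n,K(n))
E
```

```text
0.0188
{'time': 0.0, 'joint_positions': array([-1.34798280e+00,  2.76571876e-01,  1.50611562e+00, -3.81608316e-05,
        1.36066234e+00, -1.20993651e-01]), 'dq': array([-0.00054655,  0.00034349, -0.00093447, -0.00153001, -0.00020953,
        0.00041986]), 'tau': array([ 7.86764667e-04, -4.04583514e+01, -2.37228906e+01,  7.01080891e-02,
        3.44161293e-02, -1.17077575e-04]), 'position': array([ 0.19367846, -0.54081007,  0.20462489]), 'eef_rot': array([-3.09355916e+00, -5.37107651e-01,  1.98886695e-04]), 'ft_force': array([-0.2901272 ,  1.03044305, -0.08012396]), 'ft_torque': array([ 9.77142776e-03, -1.34062350e-02, -4.08281465e-05]), 'grasp_force': 0.0, 'gripper_width': 0.09430442269797987}
side (np.float64(405.1671734937695), 323.7760631239849, 201.94288469221155, array([[-0.79909643, -0.60116228,  0.00698546,  0.35438962],
       [-0.39554899,  0.51696333, -0.75913761,  0.33866559],
       [ 0.45275367, -0.60938725, -0.65089269,  0.86875612],
       [ 0.        ,  0.        ,  0.        ,  1.        ]]))
top (np.float64(415.3587610347498), 322.77186584475226, 197.15195629616224, array([[-1.82710376e-02, -9.99829795e-01, -2.55943689e-03,
        -5.49969233e-02],
       [-9.96488611e-01,  1.84190639e-02, -8.16773336e-02,
         5.03529150e-01],
       [ 8.17105741e-02,  1.05812007e-03, -9.96655539e-01,
         1.33773472e+00],
       [ 0.00000000e+00,  0.00000000e+00,  0.00000000e+00,
         1.00000000e+00]]))
```

View pics/side0.png

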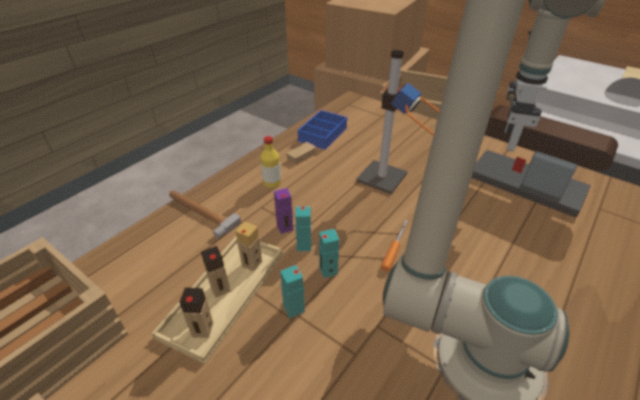

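View pics/top0.png

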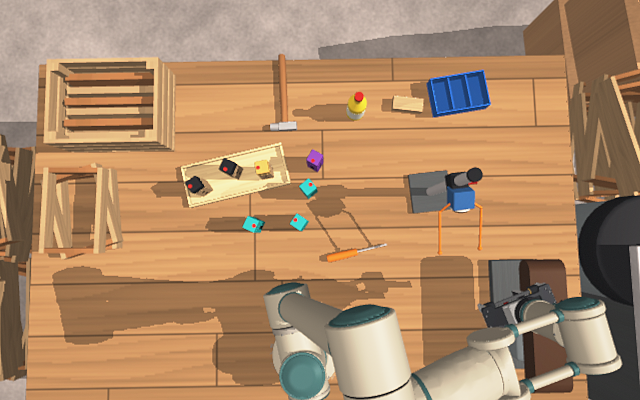

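The side view shows the tray with three legs: two black-capped at (196,315) and (213,270), and a brass-capped one at (248,248). The top view shows black caps at (196,186) and (230,168) and the brass cap at (263,168). The look-alikes are purple at (315,160) and turquoise at (309,188), (299,222) and (254,225). The blue head is at (460,198), with its pin tips near (440,252) and (481,248). The brass one in the tray fits the description, and I'll confirm it in a crop.

```bash
python3 - <<'E'
from h import *
t=cv2.imread('pics/top0.png'); s=cv2.imread('pics/side0.png')
a=cv2.resize(t[140:215,170:345],None,fx=4,fy=4,interpolation=cv2.INTER_CUBIC)[:,:390*2][:, :400]
a=cv2.resize(t[148:192,240:290],(400,352),interpolation=cv2.INTER_CUBIC)
b=cv2.resize(s[215:275,222:277],(323,352),interpolation=cv2.INTER_CUBIC)
cv2.imwrite('pics/crop1.png',np.hstack([a,b]))
d=np.load('top0.npy'); P=cloud('top',d); 
# leg top surfaces
m=(P[...,2]>.125)&(P[...,2]<.16)&(P[...,0]>.3)
for n,box in dict(brass=(150,190,245,280),bl1=(150,185,215,247),bl2=(170,205,180,213),purple=(145,180,300,330),turq=(176,203,297,325)).items():
    q=np.zeros_like(m);q[box[0]:box[1],box[2]:box[3]]=1; q&=m
    p=P[q][:,:]; r=cv2.minAreaRect((p[:,:2]*1000).astype(np.float32)); print(n,q.sum(),np.median(p[:,2]),p.mean(0),r)
hsv=cv2.cvtColor(t,cv2.COLOR_BGR2HSV)
red=((hsv[...,0]<6)|(hsv[...,0]>174))&(hsv[...,1]>150)
q=np.zeros_like(m);q[150:190,245:280]=1;q&=red; vs,us=np.nonzero(q);print('red',q.sum(),us.mean(),vs.mean(),np.median(P[q],0))
# head and pins
blue=(hsv[...,0]>100)&(hsv[...,0]<125)&(hsv[...,1]>120); q=np.zeros_like(m);q[170:225,440:485]=1;q&=blue
p=P[q];print('head',q.sum(),p.min(0),p.max(0),p.mean(0))
org=(hsv[...,0]>5)&(hsv[...,0]<18)&(hsv[...,1]>180)&(P[...,2]>.1)
for b in((195,262,430,450),(195,262,470,490)):
    q=np.zeros_like(m);q[b[0]:b[1],b[2]:b[3]]=1;q&=org; p=P[q]
    o=np.argsort(p[:,0]); print('pin',q.sum()); print(np.c_[np.argwhere(q)[o],p[o]][:10].round(3)); print(np.c_[np.argwhere(q)[o],p[o]][-8:].round(3))
E
```

```text
brass 180 0.13672518248357335 [0.58718273 0.11930804 0.13651841] ((587.4749145507812, 119.3204345703125), (39.17389678955078, 40.67611312866211), 12.38003921508789)
bl1 178 0.13637206633760268 [0.59250824 0.22392223 0.13614431] ((592.9225463867188, 224.99786376953125), (40.33854293823242, 38.90171813964844), 67.26182556152344)
bl2 186 0.1363949451434615 [0.53888805 0.32375114 0.13639105] ((538.5946044921875, 324.93695068359375), (39.163021087646484, 40.3442268371582), 33.36568069458008)
purple 160 0.1291456957475312 [ 0.61324733 -0.03940226  0.12919457] ((594.1237182617188, -27.484291076660156), (39.32761001586914, 86.71395111083984), 59.151214599609375)
turq 159 0.1287871834293719 [ 0.52565765 -0.01778806  0.1289708 ] ((525.8798828125, -17.602432250976562), (38.8912353515625, 38.91236114501953), 38.30524826049805)
red 8 257.5 167.0 [0.58756526 0.13026709 0.13682679]
head 539 [ 0.39144914 -0.44811757  0.27701919] [ 0.53557227 -0.06567758  1.37424687] [ 0.47013047 -0.41485849  0.32197485]
pin 110
[[ 2.54e+02  4.39e+02  3.24e-01 -3.77e-01  2.37e-01]
 [ 2.53e+02  4.40e+02  3.26e-01 -3.8
[... 1129 characters left out ...]
2.36e-01]
 [ 2.48e+02  4.79e+02  3.38e-01 -4.86e-01  2.39e-01]
 [ 2.47e+02  4.81e+02  3.41e-01 -4.94e-01  2.31e-01]
 [ 2.47e+02  4.79e+02  3.41e-01 -4.87e-01  2.35e-01]
 [ 2.47e+02  4.80e+02  3.41e-01 -4.89e-01  2.39e-01]
 [ 2.47e+02  4.78e+02  3.41e-01 -4.83e-01  2.38e-01]]
[[ 2.06e+02  4.80e+02  4.50e-01 -4.75e-01  2.89e-01]
 [ 2.06e+02  4.78e+02  4.50e-01 -4.70e-01  2.89e-01]
 [ 2.06e+02  4.77e+02  4.50e-01 -4.68e-01  2.87e-01]
 [ 2.05e+02  4.77e+02  4.52e-01 -4.67e-01  2.91e-01]
 [ 2.05e+02  4.78e+02  4.52e-01 -4.70e-01  2.88e-01]
 [ 2.05e+02  4.76e+02  4.53e-01 -4.65e-01  2.88e-01]
 [ 2.04e+02  4.75e+02  4.55e-01 -4.62e-01  2.90e-01]
 [ 2.03e+02  4.75e+02  4.58e-01 -4.62e-01  2.91e-01]]
```

View pics/crop1.png

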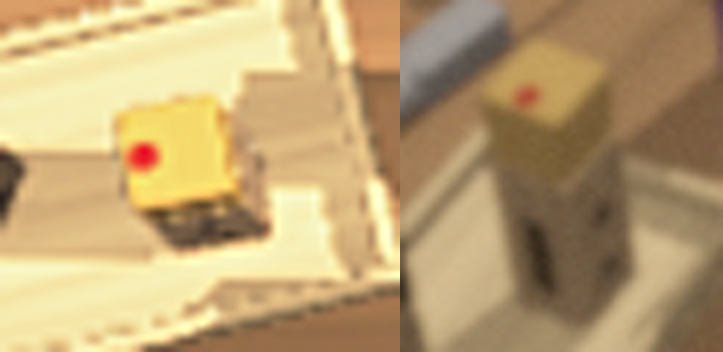

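The crop shows the brass cap with its red dot at crop (143,157), on the world +y side. The slot is on the face towards world +y and the two holes are on the face towards the robot, which matches the description. Next I fit the station and the leg yaw.

```bash
cat > fit.py <<'E'
from h import *
from scipy.optimize import least_squares
def headR(yaw,t=np.radians(25)):
    return (R.from_euler('z',yaw)*R.from_euler('y',t)).as_matrix()
def pinpts(n,im,d):
    hsv=cv2.cvtColor(im,cv2.COLOR_BGR2HSV); P=cloud(n,d)
    o=(hsv[...,0]>3)&(hsv[...,0]<20)&(hsv[...,1]>150)&(d>0)
    p=P[o]; c=np.array([.37,-.43,.25]); return p[(np.abs(p-c)<[.12,.12,.12]).all(1)&(p[:,2]>.18)]
def sdf(x,p):
    q=(p-x[:3])@headR(x[3]); r=[]
    for s in(-.055,.055):
        a=np.clip(q[:,0],-.11,0); r.append(np.linalg.norm(q-np.c_[a,0*a+s,0*a],axis=1)-.003)
        r.append(np.linalg.norm(q-[0,s,0],axis=1)-.006)
    return np.min(r,0)
def fitfocus(p,x0=(.333,-.433,.231,np.pi+.1)):
    p=p[np.abs(sdf(np.array(x0),p))<.03]; x=np.array(x0)
    for g in(.03,.012,.008):
        pp=p[(np.abs(sdf(x,p))<g)&(((p-x[:3])@headR(x[3]))[:,0]>-.1)]
        x=least_squares(sdf,x,args=(pp,),loss='soft_l1',f_scale=.002,x_scale=[.01,.01,.01,.1]).x
    return x,len(pp),np.sqrt(np.mean(sdf(x,pp)**2))
E
cat > a.py <<'E'
from fit import *
A={}
for n in('top','side'):
    im=cv2.imread(f'pics/{n}0.png'); A[n]=pinpts(n,im,np.load(f'{n}0.npy')); print(n,len(A[n]))
    if len(A[n])>20: print(fitfocus(A[n]))
print('both',fitfocus(np.vstack(list(A.values()))))
# leg pose from depth points of both cameras: box SDF
def bs(x,p):
    q=(p-np.r_[x[:2],x[3]])@R.from_euler('z',x[2]).as_matrix(); e=np.abs(q-[0,0,.065])-[.02,.02,.065]
    return np.linalg.norm(np.maximum(e,0),axis=1)+np.minimum(e.max(1),0)
for n in('top','side'):
    P=cloud(n,np.load(f'{n}0.npy')).reshape(-1,3); x=np.array([.587,.119,np.radians(101),.008])
    for g in(.012,.008,.006):
        p=P[(np.abs(bs(x,P))<g)&(P[:,2]>.03)]
        x=least_squares(bs,x,args=(p,),loss='soft_l1',f_scale=.002).x
    print('leg',n,x,np.degrees(x[2]),len(p))
E
python3 a.py
```

```text
top 257
(array([ 0.33290402, -0.43305078,  0.23321028,  3.23210884]), 176, np.float64(0.0012612735317463087))
side 86
(array([ 0.37158341, -0.42986548,  0.25115507,  3.21698181]), 85, np.float64(0.00169597785238833))
both (array([ 0.33292332, -0.43321196,  0.23317567,  3.23049467]), 235, np.float64(0.0012989616881186013))
leg top [0.58819443 0.12043067 1.74859082 0.00724358] 100.18687428276795 279
leg side [0.59047168 0.11886136 1.74617431 0.00801199] 100.04841808799902 858
```

```bash
cat > plan.py <<'E'
from fit import *
F=np.array([.333,-.433,.2335]); HY=3.231; FR=headR(HY)
LEGYAW=1.747
def down(yaw_y): # tool z down, tool y at yaw
    y=np.array([np.cos(yaw_y),np.sin(yaw_y),0]); z=np.array([0,0,-1.]); return np.c_[np.cross(y,z),y,z]
def rows(wps,g,dp=.035,dr=.12,start=None,about=0.):
    """wps: list of (pos,Rmat|None) ; rows rounded; about: interpolate point this far along tool z"""
    o=get_obs(); p,r=start if start else (o['position'],R.from_rotvec(o['eef_rot'])); off=np.array([0,0,about]); out=[]
    for pt,Rt in wps:
        Rt=r if Rt is None else R.from_matrix(Rt); p0=p+r.apply(off); r0=r; pe=pt+Rt.apply(off)
        w=(r0.inv()*Rt).as_rotvec(); n=max(1,int(np.ceil(max(np.linalg.norm(pe-p0)/dp,np.linalg.norm(w)/dr)-.02)))
        for i in range(1,n+1):
            rt=r0*R.from_rotvec(w*i/n); pp=p0+(pe-p0)*i/n-rt.apply(off)
            a=np.round(r.inv().apply(pp-p),4 if n==1 else 3); b=np.round((r.inv()*rt).as_rotvec(),3)
            if i==n: a=np.round(r.inv().apply(pp-p),4)
            out.append([*a.tolist(),*b.tolist(),g]); p=p+r.apply(a); r=r*R.from_rotvec(b)
    for i in range(0,len(out),5): print([[float('%g'%(v+0.)) for v in q] for q in out[i:i+5]])
    print('end',p,r.as_rotvec(),len(out)); return p,r
E
python3 - <<'E'
from plan import *
D=down
y0=np.radians(-70.3)
rows([(np.array([.194,-.541,.35]),None),(np.array([.23,-.2,.35]),D(y0+1.45)),(np.array([.589,.1195,.30]),D(LEGYAW))],1)
E
```

```text
[[0.0, 0.0, -0.029, 0.0, 0.0, 0.0, 1.0], [0.0, 0.0, -0.029, 0.0, 0.0, 0.0, 1.0], [0.0, 0.0, -0.029, 0.0, 0.0, 0.0, 1.0], [0.0, 0.0, -0.029, 0.0, 0.0, 0.0, 1.0], [0.0003, 0.0, -0.0293, 0.0, 0.0, 0.0, 1.0]]
[[0.011, -0.024, 0.0, 0.0, 0.0, -0.112, 1.0], [0.014, -0.022, 0.0, 0.0, 0.0, -0.111, 1.0], [0.017, -0.021, 0.0, 0.0, 0.0, -0.112, 1.0], [0.018, -0.018, 0.0, 0.0, 0.0, -0.111, 1.0], [0.021, -0.017, 0.0, 0.0, -0.001, -0.112, 1.0]]
[[0.022, -0.014, 0.0, 0.0, 0.0, -0.111, 1.0], [0.024, -0.011, 0.0, -0.001, 0.0, -0.112, 1.0], [0.025, -0.009, 0.0, 0.0, 0.0, -0.111, 1.0], [0.026, -0.006, 0.0, 0.0, 0.0, -0.112, 1.0], [0.026, -0.003, 0.0, 0.0, 0.0, -0.111, 1.0]]
[[0.026, -0.001, 0.0, 0.0, 0.0, -0.112, 1.0], [0.026, 0.003, 0.0, 0.0, 0.0, -0.112, 1.0], [0.0262, 0.006, 0.0003, 0.0, 0.0, -0.111, 1.0], [0.017, 0.03, 0.004, 0.0, 0.0, -0.109, 1.0], [0.013, 0.032, 0.003, 0.0, 0.0, -0.109, 1.0]]
[[0.01, 0.033, 0.004, 0.0, 0.0, -0.109, 1.0], [0.006, 0.033, 0.003, 0.0, 0.0, -0.108, 1.0], [0.002, 0.035, 0.004, 0.0, 0.0, -0.109, 1.0], [-0.001, 0.034, 0.003, 0.0, 0.0, -0.109, 1.0], [-0.005, 0.034, 0.004, 0.0, 0.0, -0.109, 1.0]]
[[-0.009, 0.033, 0.004, 0.0, 0.0, -0.109, 1.0], [-0.012, 0.032, 0.003, 0.0, 0.0, -0.109, 1.0], [-0.016, 0.03, 0.004, 0.0, 0.0, -0.109, 1.0], [-0.019, 0.029, 0.003, 0.0, 0.0, -0.108, 1.0], [-0.022, 0.026, 0.004, 0.0, 0.0, -0.109, 1.0]]
[[-0.025, 0.024, 0.004, 0.0, 0.0, -0.109, 1.0], [-0.0269, 0.0213, 0.0031, 0.0, 0.0, -0.109, 1.0]]
end [0.58899547 0.1195093  0.29997848] [ 2.76369817e-01 -3.12929367e+00 -6.10436059e-04] 32
```

Call:
{"name": "jog_arm", "arguments": {"series": [[0,0,-0.029,0,0,0,1],[0,0,-0.029,0,0,0,1],[0,0,-0.029,0,0,0,1],[0,0,-0.029,0,0,0,1],[0,0,-0.029,0,0,0,1]]}}

```text
time: 0.52
position: [0.1937, -0.5409, 0.3514]
eef_rot: [-3.094, -0.537, -0.0]
ft_force: [0.6, -0.6, -0.6]
gripper_width: 0.094
grasp_force: 0.0
```

Call:
{"name": "jog_arm", "arguments": {"series": [[0.011,-0.024,0,0,0,-0.112,1],[0.014,-0.022,0,0,0,-0.111,1],[0.017,-0.021,0,0,0,-0.112,1],[0.018,-0.018,0,0,0,-0.111,1],[0.021,-0.017,0,0,0,-0.112,1]]}}

```text
time: 0.93
position: [0.2074, -0.4088, 0.3499]
eef_rot: [-2.823, -1.376, -0.0]
ft_force: [-0.6, -0.1, 0.3]
gripper_width: 0.094
grasp_force: 0.0
```

Call:
{"name": "jog_arm", "arguments": {"series": [[0.022,-0.014,0,0,0,-0.111,1],[0.024,-0.011,0,0,0,-0.112,1],[0.025,-0.009,0,0,0,-0.111,1],[0.026,-0.006,0,0,0,-0.112,1],[0.026,-0.003,0,0,0,-0.111,1]]}}

```text
time: 1.35
position: [0.2217, -0.2774, 0.3501]
eef_rot: [-2.336, -2.099, -0.0]
ft_force: [0.6, -0.2, 0.6]
gripper_width: 0.0941
grasp_force: 0.0
```

Call:
{"name": "jog_arm", "arguments": {"series": [[0.026,-0.001,0,0,0,-0.112,1],[0.026,0.003,0,0,0,-0.112,1],[0.026,0.006,0,0,0,-0.111,1],[0.017,0.03,0.004,0,0,-0.109,1],[0.013,0.032,0.003,0,0,-0.109,1]]}}

```text
time: 1.77
position: [0.2809, -0.1532, 0.3436]
eef_rot: [1.677, 2.654, -0.001]
ft_force: [0.9, -0.6, 0.6]
gripper_width: 0.0937
grasp_force: 0.0
```

Call:
{"name": "jog_arm", "arguments": {"series": [[0.01,0.033,0.004,0,0,-0.109,1],[0.006,0.033,0.003,0,0,-0.108,1],[0.002,0.035,0.004,0,0,-0.109,1],[-0.001,0.034,0.003,0,0,-0.109,1],[-0.005,0.034,0.004,0,0,-0.109,1]]}}

```text
time: 2.18
position: [0.4099, -0.0387, 0.3252]
eef_rot: [0.898, 3.011, -0.001]
ft_force: [0.3, 0.4, -0.5]
gripper_width: 0.0937
grasp_force: 0.0
```

Call:
{"name": "jog_arm", "arguments": {"series": [[-0.009,0.033,0.004,0,0,-0.109,1],[-0.012,0.032,0.003,0,0,-0.109,1],[-0.016,0.03,0.004,0,0,-0.109,1],[-0.019,0.029,0.003,0,0,-0.108,1],[-0.022,0.026,0.004,0,0,-0.109,1]]}}

```text
time: 2.6
position: [0.5382, 0.0745, 0.3069]
eef_rot: [-0.056, -3.14, 0.0]
ft_force: [-0.1, -1.3, 0.8]
gripper_width: 0.0941
grasp_force: 0.0
```

Call:
{"name": "jog_arm", "arguments": {"series": [[-0.025,0.024,0.004,0,0,-0.109,1],[-0.027,0.021,0.003,0,0,-0.109,1],[0,0,0,0,0,0,1],[0,0,0,0,0,0,1]]}}

```text
time: 2.93
position: [0.5892, 0.1195, 0.2985]
eef_rot: [0.278, -3.126, 0.0]
ft_force: [-1.3, -0.7, 0.1]
gripper_width: 0.0939
grasp_force: 0.0
```

```bash
python3 - <<'E'
from plan import *
o=get_obs(); print(o['time'],o['joint_positions'].round(3),o['position'])
T=down(LEGYAW); print('roterr',(R.from_rotvec(o['eef_rot']).inv()*R.from_matrix(T)).as_rotvec())
rows([(np.array([.589,.1195,.17]),T),(np.array([.589,.1195,.103]),T)],1,dp=.03)
E
```

```text
2.9333 [ 0.085  0.284  1.268 -0.     1.593 -1.663] [0.58923531 0.11954332 0.29849891]
roterr [ 5.09246970e-05 -3.49681664e-03  1.03329097e-03]
[[0.0, 0.0, 0.026, 0.0, -0.001, 0.0, 1.0], [0.0, 0.0, 0.025, 0.0, 0.0, 0.0, 1.0], [0.0, 0.0, 0.026, 0.0, -0.001, 0.001, 1.0], [0.0, 0.0, 0.026, 0.0, -0.001, 0.0, 1.0], [0.0, 0.0, 0.0255, 0.0, 0.0, 0.0, 1.0]]
[[0.0, 0.0, 0.022, 0.0, 0.0, 0.0, 1.0], [0.0, 0.0, 0.023, 0.0, 0.0, 0.0, 1.0], [-0.0001, 0.0, 0.022, 0.0, 0.0, 0.0, 1.0]]
end [0.5890336  0.1195174  0.10299922] [ 2.76430187e-01 -3.12890609e+00 -1.07005875e-05] 8
```

Call:
{"name": "jog_arm", "arguments": {"series": [[0,0,0.026,0,-0.001,0,1],[0,0,0.026,0,-0.001,0.001,1],[0,0,0.026,0,-0.001,0,1],[0,0,0.026,0,0,0,1],[0,0,0.025,0,0,0,1]]}}

```text
time: 3.35
position: [0.5877, 0.1174, 0.1709]
eef_rot: [-0.271, 3.127, -0.001]
ft_force: [0.3, -0.4, -0.9]
gripper_width: 0.094
grasp_force: 0.0
```

Call:
{"name": "jog_arm", "arguments": {"series": [[0,0,0.022,0,0,0,1],[0,0,0.022,0,0,0,1],[0,0,0.022,0,0,0,1],[0,0,0,0,0,0,1],[0,0,0,0,0,0,1]]}}

```text
time: 3.77
position: [0.5879, 0.1177, 0.1052]
eef_rot: [-0.273, 3.129, -0.0]
ft_force: [0.6, 0.2, 0.1]
gripper_width: 0.0938
grasp_force: 0.0
```

Call:
{"name": "jog_arm", "arguments": {"series": [[0,0,0,0,0,0,0.3],[0,0,0,0,0,0,0.2],[0,0,0,0,0,0,0.1],[0,0,0,0,0,0,0],[0,0,0,0,0,0,0]], "grip_force": 40}}

```text
time: 4.18
position: [0.5898, 0.1187, 0.1063]
eef_rot: [-0.274, 3.125, 0.0]
ft_force: [0.8, -0.1, 0.6]
gripper_width: 0.0642
grasp_force: 0.0
```

Call:
{"name": "jog_arm", "arguments": {"series": [[0,0,0,0,0,0,0],[0,0,0,0,0,0,0],[0,0,0,0,0,0,0],[0,0,0,0,0,0,0],[0,0,0,0,0,0,0]]}}

```text
time: 4.6
position: [0.5893, 0.1187, 0.1054]
eef_rot: [-0.275, 3.127, 0.0]
ft_force: [-0.2, 0.3, -0.4]
gripper_width: 0.04
grasp_force: 40.0
```

Call:
{"name": "jog_arm", "arguments": {"series": [[0,0,-0.02,0,0,0,0],[0,0,-0.03,0,0,0,0],[0,0,-0.035,0,0,0,0],[0,0,-0.035,0,0,0,0],[0,0,-0.035,0,0,0,0]]}}

```text
time: 5.02
position: [0.5883, 0.1186, 0.2614]
eef_rot: [-0.275, 3.128, 0.0]
ft_force: [0.1, 0.1, -1.2]
gripper_width: 0.0398
grasp_force: 40.0
```

Call:
{"name": "jog_arm", "arguments": {"series": [[0,0,-0.03,0,0,0,0],[0,0,-0.025,0,0,0,0],[0,0,-0.02,0,0,0,0],[0,0,0,0,0,0,0],[0,0,0,0,0,0,0]]}}

```text
time: 5.43
position: [0.5889, 0.1186, 0.3356]
eef_rot: [-0.275, 3.125, 0.0]
ft_force: [-0.1, 1.1, -1.9]
gripper_width: 0.0398
grasp_force: 40.0
```

```bash
cat > leg.py <<'E'
from plan import *
def bs6(x,p):
    q=(p-x[:3])@R.from_rotvec(x[3:]).as_matrix(); e=np.abs(q-[0,0,.04])-[.02,.02,.04]  # lower 80 mm only, below fingers
    d=np.linalg.norm(np.maximum(e,0),axis=1)+np.minimum(e.max(1),0); return d
def fitleg(clouds,zoff,tag=''):
    o=get_obs(); Rt=R.from_rotvec(o['eef_rot']); 
    Rl=Rt*R.from_matrix(np.array([[0,1,0],[1,0,0],[0,0,-1.]]))  # leg x=tool y, leg y=tool x, leg z=-tool z
    o0=o['position']+Rt.apply([0,0,zoff]); res={}
    for n,P in clouds.items():
        P=P.reshape(-1,3); x=np.r_[o0,Rl.as_rotvec()]
        for g in(.015,.01,.006):
            q=(P-x[:3])@R.from_rotvec(x[3:]).as_matrix(); p=P[(np.abs(bs6(x,P))<g)&(q[:,2]<.078)&(q[:,2]>-.01)]
            if len(p)<30: break
            x=least_squares(bs6,x,args=(p,),loss='soft_l1',f_scale=.002,x_scale=[.01]*3+[.1]*3).x
        L=R.from_rotvec(x[3:])
        print(tag,n,len(p),'origin in tool mm',(Rt.inv().apply(x[:3]-o['position'])*1e3).round(1),'rot vs tool deg',np.degrees((Rl.inv()*L).as_rotvec()).round(1)); res[n]=(x[:3],L)
    return res
E
python3 - <<'E'
from leg import *
o=get_obs();print(o['time'],o['position'],o['joint_positions'].round(3))
C={}
for n in('top','side'):
    im,d=grab_frame(n); cv2.imwrite(f'pics/{n}1.png',im); C[n]=cloud(n,d)
fitleg(C,.097)
cv2.imwrite('pics/v1.png',cv2.imread('pics/side1.png')[60:360,150:450])
E
```

```text
5.4333 [0.58889813 0.11861553 0.33559632] [ 0.083  0.273  1.195  0.     1.669 -1.663]
 top 100 origin in tool mm [-0.7  1.6 94.4] rot vs tool deg [-0.1 -0.1  0.1]
 side 722 origin in tool mm [-1.2  0.1 96.8] rot vs tool deg [-0.1 -0.1 -0.1]
```

View pics/v1.png

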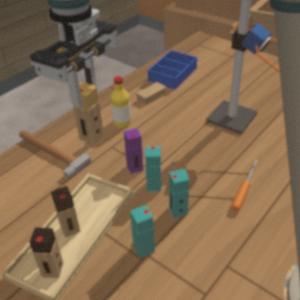

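The side view shows the leg held straight in the gripper at crop (88,115), and both black-capped legs still standing. Next is the carry.

```bash
cat > goal.py <<'E'
from leg import *
c=np.array([-.0009,.0005,.0965])
def goal(which,F=F,FR=FR,c=c):
    xf,yf,zf=FR.T
    L=np.c_[-xf,-yf,zf] if which==1 else np.c_[yf,-xf,zf]
    o=F-L@(np.array([.02,0,.042]) if which==1 else np.array([0,.02,.042]))
    T=np.c_[L[:,1],L[:,0],-L[:,2]]; return o-T@c,T
E
python3 - <<'E'
from goal import *
p1,T1=goal(1); h=np.array([np.cos(HY),np.sin(HY),0]); print(p1,goal(2)[0])
A=p1+.1*h+[0,0,.07]
rows([(np.array([.3,-.22,.36]),T1),(A,T1)],0)
E
```

```text
[ 0.29147384 -0.43581906  0.2742301 ] [ 0.29277332 -0.43610417  0.27482177]
[[0.023, -0.019, -0.002, -0.022, -0.024, 0.108, 0.0], [0.02, -0.021, -0.002, -0.022, -0.024, 0.109, 0.0], [0.019, -0.023, -0.004, -0.022, -0.024, 0.108, 0.0], [0.015, -0.025, -0.005, -0.022, -0.024, 0.109, 0.0], [0.012, -0.027, -0.005, -0.023, -0.024, 0.108, 0.0]]
[[0.01, -0.027, -0.007, -0.022, -0.025, 0.109, 0.0], [0.006, -0.028, -0.007, -0.022, -0.024, 0.108, 0.0], [0.003, -0.028, -0.008, -0.022, -0.024, 0.109, 0.0], [0.0, -0.029, -0.008, -0.022, -0.024, 0.108, 0.0], [-0.004, -0.028, -0.01, -0.022, -0.024, 0.109, 0.0]]
[[-0.007, -0.027, -0.009, -0.022, -0.024, 0.108, 0.0], [-0.009, -0.026, -0.01, -0.022, -0.024, 0.109, 0.0], [-0.013, -0.025, -0.011, -0.022, -0.024, 0.108, 0.0], [-0.016, -0.023, -0.01, -0.023, -0.024, 0.109, 0.0], [-0.0185, -0.0203, -0.0108, -0.022, -0.025, 0.108, 0.0]]
[[-0.027, -0.015, -0.005, 0.0, 0.0, 0.0, 0.0], [-0.027, -0.016, -0.005, 0.0, 0.0, 0.0, 0.0], [-0.026, -0.015, -0.005, 0.0, 0.0, 0.0, 0.0], [-0.027, -0.015, -0.005, 0.0, 0.0, 0.0, 0.0], [-0.027, -0.016, -0.005, 0.0, 0.0, 0.0, 0.0]]
[[-0.027, -0.015, -0.005, 0.0, 0.0, 0.0, 0.0], [-0.026, -0.015, -0.005, 0.0, 0.0, 0.0, 0.0], [-0.0272, -0.0156, -0.0046, 0.0, 0.0, 0.0, 0.0]]
end [ 0.19187659 -0.4447903   0.34417768] [1.89616053 2.07448186 0.45972462] 23
```

Call:
{"name": "jog_arm", "arguments": {"series": [[0.023,-0.019,-0.002,-0.022,-0.024,0.108,0],[0.02,-0.021,-0.002,-0.022,-0.024,0.109,0],[0.019,-0.023,-0.004,-0.022,-0.024,0.108,0],[0.015,-0.025,-0.005,-0.022,-0.024,0.109,0],[0.012,-0.027,-0.005,-0.023,-0.024,0.108,0]]}}

```text
time: 5.95
position: [0.4911, 0.0046, 0.3412]
eef_rot: [0.561, 2.975, 0.184]
ft_force: [0.7, -0.4, -1.7]
gripper_width: 0.0396
grasp_force: 40.0
```

Call:
{"name": "jog_arm", "arguments": {"series": [[0.01,-0.027,-0.007,-0.022,-0.025,0.109,0],[0.006,-0.028,-0.007,-0.022,-0.024,0.108,0],[0.003,-0.028,-0.008,-0.022,-0.024,0.109,0],[0,-0.029,-0.008,-0.022,-0.024,0.108,0],[-0.004,-0.028,-0.01,-0.022,-0.024,0.109,0]]}}

```text
time: 6.37
position: [0.3944, -0.1073, 0.3503]
eef_rot: [1.299, 2.608, 0.341]
ft_force: [-0.5, -1.1, -1.6]
gripper_width: 0.04
grasp_force: 40.0
```

Call:
{"name": "jog_arm", "arguments": {"series": [[-0.007,-0.027,-0.009,-0.022,-0.024,0.108,0],[-0.009,-0.026,-0.01,-0.022,-0.024,0.109,0],[-0.013,-0.025,-0.011,-0.022,-0.024,0.108,0],[-0.016,-0.023,-0.01,-0.023,-0.024,0.109,0],[-0.018,-0.02,-0.011,-0.022,-0.025,0.108,0]]}}

```text
time: 6.78
position: [0.2991, -0.2193, 0.3592]
eef_rot: [1.903, 2.067, 0.466]
ft_force: [0.6, -0.4, -1.4]
gripper_width: 0.0397
grasp_force: 40.0
```

```bash
python3 - <<'E'
from goal import *
o=get_obs();print(o['time'],o['position'],o['joint_positions'].round(3),o['grasp_force'])
p1,T1=goal(1); h=np.array([np.cos(HY),np.sin(HY),0])
print((R.from_rotvec(o['eef_rot']).inv()*R.from_matrix(T1)).as_rotvec())
rows([(p1+.1*h+[0,0,.07],T1)],0)
E
```

```text
6.7833 [ 0.2991117  -0.21927798  0.35922109] [-1.313 -0.262  1.767  0.434  1.56  -1.384] 39.99566316604614
[ 0.00360928 -0.00097356 -0.00691971]
[[-0.027, -0.015, -0.005, 0.0, 0.0, -0.001, 0.0], [-0.027, -0.015, -0.005, 0.001, 0.0, -0.001, 0.0], [-0.027, -0.015, -0.005, 0.0, 0.0, -0.001, 0.0], [-0.027, -0.015, -0.005, 0.001, 0.0, 0.0, 0.0], [-0.027, -0.015, -0.005, 0.0, -0.001, -0.001, 0.0]]
[[-0.027, -0.015, -0.005, 0.001, 0.0, -0.001, 0.0], [-0.027, -0.015, -0.005, 0.0, 0.0, -0.001, 0.0], [-0.0264, -0.0155, -0.0054, 0.001, 0.0, -0.001, 0.0]]
end [ 0.19184765 -0.44470652  0.34417005] [1.89703063 2.07485513 0.45950108] 8
```

Call:
{"name": "jog_arm", "arguments": {"series": [[-0.027,-0.015,-0.005,0,0,-0.001,0],[-0.027,-0.015,-0.005,0.001,0,-0.001,0],[-0.027,-0.015,-0.005,0,0,-0.001,0],[-0.027,-0.015,-0.005,0.001,0,0,0],[-0.027,-0.015,-0.005,0,-0.001,-0.001,0]]}}

```text
time: 7.2
position: [0.2336, -0.3614, 0.35]
eef_rot: [1.895, 2.076, 0.463]
ft_force: [0.6, -0.3, -1.8]
gripper_width: 0.04
grasp_force: 40.0
```

Call:
{"name": "jog_arm", "arguments": {"series": [[-0.027,-0.015,-0.005,0.001,0,-0.001,0],[-0.027,-0.015,-0.005,0,0,-0.001,0],[-0.026,-0.015,-0.005,0.001,0,-0.001,0],[0,0,0,0,0,0,0],[0,0,0,0,0,0,0]]}}

```text
time: 7.62
position: [0.1947, -0.4453, 0.3443]
eef_rot: [1.893, 2.079, 0.463]
ft_force: [0.5, 1.7, -1.0]
gripper_width: 0.0397
grasp_force: 40.0
```

```bash
python3 - <<'E'
from goal import *
o=get_obs();print(o['time'],o['position'],o['joint_positions'].round(3),o['grasp_force'])
C={};IM={}
for n in('top','side'):
    im,d=grab_frame(n); cv2.imwrite(f'pics/{n}2.png',im); C[n]=cloud(n,d); IM[n]=(im,d)
fitleg(C,.0965)
print(fitfocus(pinpts('top',*IM['top'])))
p1,T1=goal(1); rows([(p1,T1)],0,dp=.025)
cv2.imwrite('pics/v2.png',np.hstack([cv2.resize(IM['top'][0][170:330,360:560],(400,320)),cv2.resize(IM['side'][0][40:200,360:560],(400,320))]))
E
```

```text
7.6167 [ 0.19474713 -0.44529287  0.34426202] [-1.656  0.059  1.529  0.43   1.632 -1.739] 39.998103976249695
 top 416 origin in tool mm [ 1.3 -2.4 98.6] rot vs tool deg [ 0.1  0.3 -0.1]
 side 220 origin in tool mm [ 1.3  0.9 92.4] rot vs tool deg [ 0.8  1.3 -1.4]
(array([ 0.33221792, -0.43384782,  0.23342877,  3.239633  ]), 174, np.float64(0.0013048948552293195))
[[0.0, 0.011, 0.021, 0.0, 0.0, 0.001, 0.0], [0.0, 0.012, 0.021, 0.0, -0.001, 0.001, 0.0], [-0.001, 0.011, 0.021, 0.0, 0.0, 0.002, 0.0], [0.0, 0.011, 0.021, 0.0, -0.001, 0.001, 0.0], [0.0, 0.0118, 0.0214, 0.001, 0.0, 0.001, 0.0]]
end [ 0.291519   -0.43579861  0.27423962] [1.89704643 2.07484957 0.45953076] 5
```

View pics/v2.png

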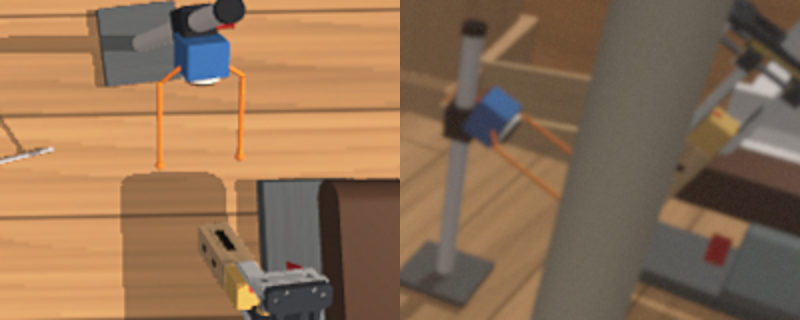

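The top view shows the slot on the lens-facing side at crop (225,240) and the holes on the left side at (208,245). The pin tips at (160,165) and (240,157) are clear ahead, so I move in.

Call:
{"name": "jog_arm", "arguments": {"series": [[0,0.011,0.021,0,0,0.001,0],[0,0.012,0.021,0,-0.001,0.001,0],[-0.001,0.011,0.021,0,0,0.002,0],[0,0.011,0.021,0,-0.001,0.001,0],[0,0.012,0.021,0.001,0,0.001,0]]}}

```text
time: 8.13
position: [0.2924, -0.4352, 0.2753]
eef_rot: [1.895, 2.075, 0.455]
ft_force: [-0.4, 0.4, -1.4]
gripper_width: 0.0399
grasp_force: 40.0
```

Call:
{"name": "jog_arm", "arguments": {"series": [[0,0,0,0,0,0,0],[0,0,0,0,0,0,0],[0,0,0,0,0,0,0]]}}

```text
time: 8.38
position: [0.2914, -0.4366, 0.2765]
eef_rot: [1.894, 2.075, 0.454]
ft_force: [0.3, -0.1, -2.3]
gripper_width: 0.04
grasp_force: 40.0
```

```bash
cat > chk.py <<'E'
import sys
from goal import *
k=int(sys.argv[1]); o=get_obs();print(o['time'],o['position'],o['joint_positions'].round(3),o['grasp_force'])
im,d=grab_frame('top'); cv2.imwrite(f'pics/top{sys.argv[2]}.png',im); im2,d2=grab_frame('side')
P=pinpts('top',im,d); x,n,e=fitfocus(P); print('focus',x,n,e)
res=fitleg({'top':cloud('top',d),'side':cloud('side',d2)},.0965)
pt=np.array([.02,0,.042]) if k==1 else np.array([0,.02,.042]); xf,yf,zf=headR(x[3]).T
Lg=np.c_[-xf,-yf,zf] if k==1 else np.c_[yf,-xf,zf]
for n,(p,L) in res.items():
    print(n,'point err in focus frame mm',(headR(x[3]).T@(p+L.apply(pt)-x[:3])*1e3).round(1),'rot err (leg axes) deg',np.degrees((L.inv()*R.from_matrix(Lg)).as_rotvec()).round(2))
p,T=goal(k); Rt=R.from_rotvec(o['eef_rot']); print('nominal tool err: shift',(Rt.inv().apply(p-o['position'])*1e3).round(1),'turn',(Rt.inv()*R.from_matrix(T)).as_rotvec().round(3))
cv2.imwrite(f'pics/v{sys.argv[2]}.png',cv2.resize(im[180:300,380:540],(800,600),interpolation=cv2.INTER_CUBIC))
E
python3 chk.py 1 3
```

```text
8.3833 [ 0.29135217 -0.43664069  0.27653386] [-1.444  0.093  1.654  0.442  1.392 -1.615] 39.99815046787262
focus [ 0.3339091  -0.43302066  0.23325185  3.23222441] 178 0.0012700093167080453
 top 321 origin in tool mm [ 3.6 -0.2 97. ] rot vs tool deg [ 0.1 -0.1 -0.1]
 side 0 origin in tool mm [ 0.  -0.  96.5] rot vs tool deg [-0.  0.  0.]
top point err in focus frame mm [ 1.1 -2.5  2.8] rot err (leg axes) deg [0.22 0.02 0.06]
side point err in focus frame mm [0.8 1.  3.3] rot err (leg axes) deg [ 0.33 -0.07 -0.05]
nominal tool err: shift [ 0.8 -0.8  2.2] turn [-0.001  0.004  0.003]
```

View pics/v3.png

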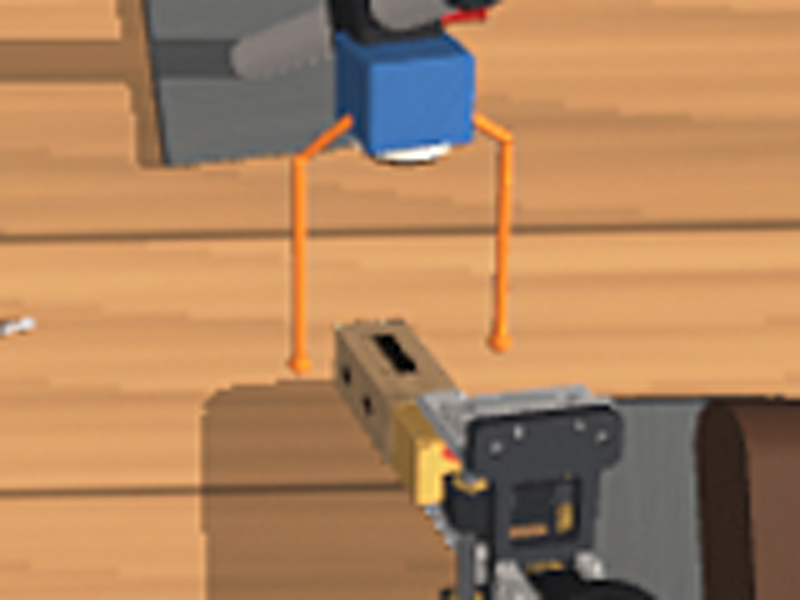

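The enlarged top view has the slot middle at (395,352) and the pin tips at (299,362) and (499,342), so their middle is (399,352). The slot is about 2 mm to the left, and the depth fit puts it about 3 mm high. I correct both and then hold.

Call:
{"name": "jog_arm", "arguments": {"series": [[-0.002,0.001,0.0025,-0.001,0.004,0.002,0],[0,0,0,0,0,0,0],[0,0,0,0,0,0,0],[0,0,0,0,0,0,0],[0,0,0,0,0,0,0]]}}

```text
time: 8.9
position: [0.2933, -0.4394, 0.2741]
eef_rot: [1.898, 2.074, 0.461]
ft_force: [0.1, 0.8, -0.9]
gripper_width: 0.0401
grasp_force: 40.0
```

```bash
python3 chk.py 1 4
```

```text
8.9 [ 0.2932843  -0.43942391  0.27410385] [-1.442  0.102  1.651  0.444  1.39  -1.611] 39.99812364578247
focus [ 0.33171595 -0.43283273  0.23263924  3.22500031] 172 0.0013806205518608983
 top 320 origin in tool mm [ 2.5 -1.2 97.5] rot vs tool deg [ 0.   0.5 -0.2]
 side 0 origin in tool mm [ 0.   0.  96.5] rot vs tool deg [0. 0. 0.]
top point err in focus frame mm [-1.6  0.6 -1.7] rot err (leg axes) deg [-0.2  -0.52 -0.08]
side point err in focus frame mm [-2.4  3.  -0.5] rot err (leg axes) deg [-0.18  0.01 -0.27]
nominal tool err: shift [ 3.8 -1.3 -0.7] turn [ 0.    -0.    -0.001]
```

Call:
{"name": "jog_arm", "arguments": {"series": [[0,0,0,0,0,0,0],[0,0,0,0,0,0,0],[0,0,0,0,0,0,0],[0,0,0,0,0,0,0],[0,0,0,0,0,0,0]]}}

```text
time: 9.42
position: [0.2935, -0.4392, 0.2741]
eef_rot: [1.898, 2.074, 0.461]
ft_force: [0.5, -0.2, -1.9]
gripper_width: 0.0399
grasp_force: 40.0
```

Call:
{"name": "jog_arm", "arguments": {"series": [[0,0,0,0,0,0,0],[0,0,0,0,0,0,0],[0,0,0,0,0,0,0],[0,0,0,0,0,0,0],[0,0,0,0,0,0,0]]}}

```text
time: 9.83
position: [0.2935, -0.4393, 0.2741]
eef_rot: [1.898, 2.074, 0.461]
ft_force: [0.0, -1.0, -1.6]
gripper_width: 0.0395
grasp_force: 40.0
```

Call:
{"name": "jog_arm", "arguments": {"series": [[0,0,0,0,0,0,0],[0,0,0,0,0,0,0],[0,0,0,0,0,0,0],[0,0,0,0,0,0,0],[0,0,0,0,0,0,0]]}}

```text
time: 10.25
position: [0.2935, -0.4392, 0.2741]
eef_rot: [1.898, 2.074, 0.461]
ft_force: [0.3, 0.0, 0.0]
gripper_width: 0.0398
grasp_force: 40.0
```

Call:
{"name": "jog_arm", "arguments": {"series": [[0,0,0,0,0,0,0],[0,0,0,0,0,0,0],[0,0,0,0,0,0,0],[0,0,0,0,0,0,0],[0,0,0,0,0,0,0]]}}

```text
time: 10.67
position: [0.2935, -0.4392, 0.2741]
eef_rot: [1.898, 2.074, 0.461]
ft_force: [-0.7, 0.0, -3.1]
gripper_width: 0.0403
grasp_force: 40.0
```

Call:
{"name": "jog_arm", "arguments": {"series": [[0,0,0,0,0,0.1,0],[0,0,0,0,0,0.11,0],[0,0,0,0,0,0.11,0],[0,0,0,0,0,0.11,0],[0,0,0,0,0,0.11,0]]}}

```text
time: 11.08
position: [0.2935, -0.4392, 0.2741]
eef_rot: [2.453, 1.528, 0.573]
ft_force: [-0.1, -0.7, -1.6]
gripper_width: 0.0397
grasp_force: 40.0
```

Call:
{"name": "jog_arm", "arguments": {"series": [[0,0,0,0,0,0.11,0],[0,0,0,0,0,0.11,0],[0,0,0,0,0,0.11,0],[0,0,0,0,0,0.11,0],[0,0,0,0,0,0.11,0]]}}

```text
time: 11.5
position: [0.2935, -0.4392, 0.2741]
eef_rot: [2.871, 0.832, 0.651]
ft_force: [-0.1, 0.5, -2.4]
gripper_width: 0.0397
grasp_force: 40.0
```

Call:
{"name": "jog_arm", "arguments": {"series": [[0,0,0,0,0,0.11,0],[0,0,0,0,0,0.11,0],[0,0,0,0,0,0.11,0],[0,0,0,0,0,0.11,0],[0,0,0,0,0,0.041,0]]}}

```text
time: 11.92
position: [0.2935, -0.4393, 0.2741]
eef_rot: [-3.044, -0.129, -0.675]
ft_force: [0.3, 0.4, -1.3]
gripper_width: 0.0401
grasp_force: 40.0
```

Call:
{"name": "jog_arm", "arguments": {"series": [[0,0,0,0,0,0,0],[0,0,0,0,0,0,0],[0,0,0,0,0,0,0]]}}

```text
time: 12.17
position: [0.2935, -0.4393, 0.2741]
eef_rot: [-3.045, -0.137, -0.675]
ft_force: [0.6, 0.6, -1.5]
gripper_width: 0.0397
grasp_force: 40.0
```

```bash
python3 chk.py 2 5
```

```text
12.1667 [ 0.29347833 -0.43925661  0.27410698] [-1.441  0.102  1.651  0.444  1.39  -0.041] 39.99805748462677
focus [ 0.33043818 -0.43363884  0.2320994   3.23009685] 174 0.0013738886249169916
 top 319 origin in tool mm [ 0.1 -1.9 98.2] rot vs tool deg [ 0.2  0.1 -0.1]
 side 0 origin in tool mm [-0.  -0.  96.5] rot vs tool deg [ 0. -0. -0.]
top point err in focus frame mm [-3.9  0.5 -2.3] rot err (leg axes) deg [-0.22 -0.18  0.04]
side point err in focus frame mm [-3.9  2.3 -0.7] rot err (leg axes) deg [-0.01 -0.06 -0.04]
nominal tool err: shift [-0.1 -3.2 -0.8] turn [-0.001 -0.     0.   ]
```

View pics/v5.png

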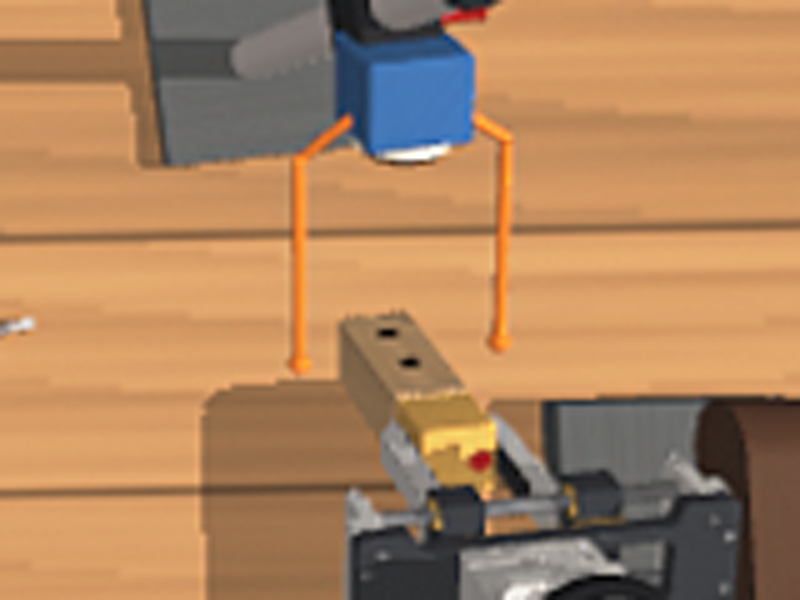

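The enlarged view shows the holes at (388,332) and (410,362), so their middle is (399,347), against a pin-tip middle of (399,352). It is laterally centred and about 2.5 mm too near the lens, so I nudge it back.

Call:
{"name": "jog_arm", "arguments": {"series": [[-0.0025,0,-0.0015,0,0,0,0],[0,0,0,0,0,0,0],[0,0,0,0,0,0,0],[0,0,0,0,0,0,0],[0,0,0,0,0,0,0]]}}

```text
time: 12.68
position: [0.2906, -0.4395, 0.2744]
eef_rot: [-3.045, -0.135, -0.675]
ft_force: [-1.0, 0.1, -1.1]
gripper_width: 0.0399
grasp_force: 40.0
```

```bash
python3 chk.py 2 6
```

```text
12.6833 [ 0.29057107 -0.43954513  0.27440633] [-1.448  0.101  1.651  0.444  1.393 -0.046] 39.998077154159546
focus [ 0.33291137 -0.43328991  0.23370652  3.24126518] 178 0.0011849303214010662
 top 315 origin in tool mm [-0.3 -1.3 98. ] rot vs tool deg [-0.4 -0.5  0.6]
 side 0 origin in tool mm [ 0.  -0.  96.5] rot vs tool deg [ 0.  0. -0.]
top point err in focus frame mm [ 1.5  0.5 -1.2] rot err (leg axes) deg [0.42 0.74 0.01]
side point err in focus frame mm [1.5 2.4 0.4] rot err (leg axes) deg [-0.01  0.21  0.57]
nominal tool err: shift [ 2.4 -3.2  0.7] turn [-0.001 -0.    -0.001]
```

Call:
{"name": "jog_arm", "arguments": {"series": [[0.001,0,0,0,0,0,0],[0,0,0,0,0,0,0],[0,0,0,0,0,0,0],[0,0,0,0,0,0,0],[0,0,0,0,0,0,0]]}}

```text
time: 13.2
position: [0.2915, -0.4394, 0.2748]
eef_rot: [-3.045, -0.135, -0.675]
ft_force: [0.2, -0.2, -1.2]
gripper_width: 0.0401
grasp_force: 40.0
```

Call:
{"name": "jog_arm", "arguments": {"series": [[0,0,0,0,0,0,0],[0,0,0,0,0,0,0],[0,0,0,0,0,0,0],[0,0,0,0,0,0,0],[0,0,0,0,0,0,0]]}}

```text
time: 13.62
position: [0.2915, -0.4394, 0.2748]
eef_rot: [-3.045, -0.135, -0.675]
ft_force: [0.2, -0.4, -1.0]
gripper_width: 0.0399
grasp_force: 40.0
```

Call:
{"name": "jog_arm", "arguments": {"series": [[0,0,0,0,0,0,0],[0,0,0,0,0,0,0],[0,0,0,0,0,0,0],[0,0,0,0,0,0,0],[0,0,0,0,0,0,0]]}}

```text
time: 14.03
position: [0.2915, -0.4394, 0.2748]
eef_rot: [-3.045, -0.135, -0.675]
ft_force: [-0.2, 0.1, -0.6]
gripper_width: 0.0398
grasp_force: 40.0
```

Call:
{"name": "jog_arm", "arguments": {"series": [[0,0,0,0,0,0,0],[0,0,0,0,0,0,0],[0,0,0,0,0,0,0],[0,0,0,0,0,0,0],[0,0,0,0,0,0,0]]}}

```text
time: 14.45
position: [0.2915, -0.4394, 0.2748]
eef_rot: [-3.045, -0.135, -0.675]
ft_force: [-0.3, -0.3, -0.7]
gripper_width: 0.0397
grasp_force: 40.0
```

```bash
python3 -c "
from workcell import sign_off
print(sign_off())"
```

```text
the job is handed in; nothing more can be done
None
```

The brass-capped leg was shown slot first (held still about 1.7 s), then the two-hole side, each within about 2–3 mm of the focus point by camera fit, and the job was handed in at about 14.5 s with the leg still held there; no verdict came back.

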